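# Build the roller spacer stack on the spindle and bed it down

## Task

Thread the three spacers onto the upright spindle of the green stand in order of size, the large silver one first, then the medium brass one, then the small black one on top. Then push the whole stack down by the small spacer, against the drag of the sleeve under it, until you feel it meet its cushioned stop; lean on it there with about 16 N for a second, never loading the spindle stand or a spacer beyond 25 N at any time, then let go and move clear. Leave the other things on the bench where they are.

Things in the scene. Friction and masses are not known exactly. Their poses are not given: they have to be found in the camera images.
- stand: Build stand, fixed to the bench: green base 120 x 120 x 18 mm, plain vertical steel spindle of 16 mm diameter in its middle. Origin: centre of the base's underside, on the bench and on the spindle's axis; z up. Round the spindle: a copper drag sleeve, 27 mm diameter, whose flat top carries the stack; lower down, a black rubber cushion, 46 mm diameter, on a brass nut.
- spindle_tip (a point): Tip of the spindle, on its axis, 108 mm above the bench, 7 mm diameter there. It widens downwards to the full 16 mm at 98 mm above the bench.
- stop_lowest (a point): Fixed mark on the spindle's axis 30 mm above the bench: the lowest place where the cushion's top, the stop for the large spacer's underside, can be. The nut was set by hand and is not measured: the cushion's top lies anywhere from 0 to 14 mm above this mark. The cushion yields 1 mm for every 8 N, up to 4 mm, and springs back.
- sleeve (a joint): Drag sleeve: how far (m) it has been pushed down. At 0 its top is 50 mm above the bench; it starts 0 to 3 mm down. It slides down only under about 7 N in all (the three spacers weigh at most 4 N together and rest on it without moving it), stays where it is left and has no spring.
- spacer_large: Large spacer: silver aluminium ring, 60 mm outside diameter, 18.5 mm bore, 14 mm high, lying flat on the bench; about 0.1 kg. Origin: centre of the underside; z along the bore.
- spacer_medium: Medium spacer: brass ring, 48 mm outside diameter, 18.5 mm bore, 14 mm high, lying flat on the bench; about 0.16 kg. Origin: centre of the underside; z along the bore.
- spacer_small: Small spacer: black ring, 36 mm outside diameter, 18.5 mm bore, 14 mm high, lying flat on the bench; about 0.06 kg. Origin: centre of the underside; z along the bore.
- reel: Bystander: tin rewind reel lying flat, 180 mm diameter, 24 mm high. Origin: centre of the underside.
- lamp_knob: Bystander: cast iron lamp adjuster knob standing on its boss, 56 mm diameter, 32 mm high. Origin: centre of the underside.
- stopper: Bystander: green glass bottle stopper standing on its head, 34 mm diameter, 40 mm high. Origin: centre of the underside.
- gate_spring: Bystander: brass gate spring standing on end, 22 mm diameter, 30 mm high. Origin: centre of the underside.
- film_core: Bystander: yellow plastic film core (a ring), 50 mm diameter, 25 mm bore, 35 mm high; not part of the stack. Origin: centre of the underside.
- screwdriver: Bystander: screwdriver lying flat, 170 mm long. Origin: on its long axis, at bench height.

How it is judged (in metres and radians):
On the way, in this order (a step that is already met when the one before it is completed fails the run):
1. the large spacer is threaded on the spindle, its underside more than 16 mm below the tip (horizontal distance between spacer_large and stand below 0.006 m and z of spacer_large in the frame of stand below 0.092 m and angle between spacer_large's own z axis and vertical below 0.2 rad).
2. then the medium spacer is threaded on, above the large one (all of step 1 and horizontal distance between spacer_medium and stand below 0.006 m and z of spacer_medium in the frame of stand below 0.092 m and angle between spacer_medium's own z axis and vertical below 0.2 rad and z of spacer_medium in the frame of spacer_large above 0.012 m).
3. then the small spacer is threaded on, above the medium one (all of step 2 and horizontal distance between spacer_small and stand below 0.006 m and z of spacer_small in the frame of stand below 0.092 m and angle between spacer_small's own z axis and vertical below 0.2 rad and z of spacer_small in the frame of spacer_medium above 0.012 m).
4. then the stack bears on its stop: more than 11 N passes from the small spacer to the medium one and from the large one to the stand for 0.5 s, with the sleeve (drag 7 N) standing still (under 3 mm/s) (all of step 1 and contact force between spacer_small and spacer_medium above 11 N and contact force between spacer_large and stand above 11 N and velocity of joint sleeve between -0.003 and 0.003 m/s and value of joint sleeve above 0.004 m), for 0.5 s.
At the end, for the whole second after the job is handed in: All three spacers on the spindle, within 4 mm of its axis, level within 0.06 rad, at rest; large lowest, underside under 46.5 mm above the bench; medium flat on it and small flat on that (12 to 16 mm, underside to underside); sleeve pushed down over 4 mm (horizontal distance between each of spacer_large, spacer_medium, spacer_small and stand below 0.004 m and angle between each of spacer_large, spacer_medium, spacer_small's own z axis and vertical below 0.06 rad and linear speed of each of spacer_large, spacer_medium, spacer_small below 0.01 m/s and z of spacer_large in the frame of stand below 0.0465 m and z of spacer_medium in the frame of spacer_large between 0.012 and 0.016 m and z of spacer_small in the frame of spacer_medium between 0.012 and 0.016 m and value of joint sleeve above 0.004 m); the robot touches nothing.
It fails at once if the stand, its spindle or a spacer is loaded with more than 25 N (contact force between any of spacer_large, spacer_medium, spacer_small, the arm, the fingers and stand above 25 N or contact force between spacer_small and spacer_medium above 25 N or contact force between spacer_medium and spacer_large above 25 N).
It fails at once if another thing on the bench is moved by more than 20 mm (distance of any of reel, lamp_knob, stopper, gate_spring, film_core, screwdriver from where it was at the start of the episode above 0.02 m).
It also fails if it takes over 72 s, if anything falls off the work surface, if the arm or the gripper's body presses on something with over 40 N, if the wrist force passes 120 N, or if a joint passes its speed limit or range.

## Robot

A 6-joint arm with a two-finger parallel gripper is mounted at the origin on the work surface. World frame = base frame: x ahead of the robot, y to its left, z up, the work surface at z = 0. Lengths are in m, angles in degrees, forces in N, time in s.
With the tool pointing down it reaches from about 0.35 to 0.875 m from the base axis. Payload 4.2 kg.
Tool frame: the origin (TCP) lies midway between the tips of the shut fingers; the grasp point (between the pads) lies 19 mm behind it; z points along the fingers, y is the direction in which the jaws open and shut (so a half turn about z gives the same grasp; the last joint's range is limited). The gripper opens to 87 mm and grips with 3 to 60 N. Pads are 19 mm wide; open, the fingers measure 117 mm over their backs; the gripper's body (75 mm by 190 mm) begins 51 mm behind the grasp point.
Start: joints at [85.52, 22.042, 0.453, 0, -68.411, -14.817], TCP at [0.207, 0.59, 0.19] pointing down, gripper open.
Joint ranges: [-179.83, 179.83], [-69.29, 118.12], [-61.27, 80.66], [-181.25, 117.63], [-171.15, -9.14], [-177.46, 177.46]. Speed limits (degrees/s): [159.86, 159.86, 180, 180, 180, 180].

## Interface

Orientations are given as a 3x3 rotation matrix whose columns are the frame's x, y, z axes.
In Python, from station import r gives the robot as it stands.
- The arm moves only by the tool carry_out, never from a script. Its argument "steps" is a list of rows, each a list of 2 entries, a list of its own where there are three numbers: the shift along the tool's x, y, z in cm, then the turn about the tool's z in degrees. In form: [[[x, y, z], twist], ...]. A call has 1 to 20 rows; each row is the pose to reach, as a shift and turn from the pose measured when the call began, along the tool's axes at that moment; what a row does not reach only later rows make up. A row lasts 1/10 s, in which the tool goes at most 50 mm and 8.59 degrees, less where a joint would pass 70% of its speed; a pose out of reach is approached as far as the arm can. A call with a gripper value outside its range is refused whole. "gripper" is the gripper's target within -1 to 1 (fully open at 1, half-way at 0, shut at -1), set as the call begins (left out, the last holds). The fingers move at their own pace and stop on an object; the grip force is fixed at half the most. Time passes only in rows, so rows that repeat a pose let the fingers close. It gives the time, the measured TCP pose, the force and the opening at its end, in the units of the state.
- r.sense(): the state, without advancing time (a new reading comes with each control period).
- r.capture(name): name is "scene" or "top" or "wrist"; returns the picture (420x560x3 uint8, red, green, blue); there is no depth.
- r.calibration(name): a dict with "camera_matrix" (3x3 intrinsics, pixels), "world_from_camera" (4x4, takes a point from camera to world coordinates). Camera axes: x right, y up, looking along -z (the intrinsics and any distortion apply to the point x, -y, -z); pixel columns grow to the right and rows downward; lengths in m; the calibration is good to about 2 mm. The wrist camera is an equidistant fisheye: a pixel r from the principal point sees the ray r / f radians off the axis. A picture is of the moment at which its call begins: read the wrist's pose just before it. calibration takes no time and is no camera call; for the wrist camera it gives the pose at the moment of the call.
- r.finish_job(): hands the job in, once; it reports no verdict.
Trained networks look in the newest picture that a camera, given by its name, has taken for a name from the list of things; names that differ only in an ending like _2 or _b are one class to them, and where a whole thing is asked for, a point or a joint stands for the part that bears it (a point fixed in the world has none). Each returns a list of dicts, best first, with "confidence" (0 to 1); they miss things now and then, are a little off and sometimes report something else, mostly with a low value. They report only what shows in the picture. A call takes as long as a camera call.
- r.cut_out(camera, target): "pixels" (420x560 bool, what is visible of it).
- r.place_of(camera, target): "centre" ([x, y, z] in m, in world coordinates, good to about 4 mm: a listed point, or the origin of a listed thing).
The state is a dict: "time_s": time; "joints": joint angles; "joint_velocities": joint speeds; "effort": joint torques, N m; "tcp_pos": TCP position; "ee_rot": TCP orientation; "wrist_force": force on the tool from outside, world axes, zero at the start; "moment": the same for the moment, N m; "gripper_width": opening from 0.0 (shut) to 1.0 (fully open).
Only numpy, scipy, OpenCV 4.12 (cv2) and the standard library are available. Lean on these libraries where they do the work, as an engineer would, in place of code of your own. Each camera call takes 0.05 s, during which the arm holds its last target. There are 200 camera calls.

## Working session

There is one attempt and no reset: what is moved stays moved. The work goes in short steps, Python scripts to look and compute and a tool call to move; the robot and the scene stay as the last step left them, time stands still between calls to the robot, and variables do not carry over. Pictures are saved under pics/ and viewed, about 8 in all and at most 12, crops included, and the job is handed in when it is done.

Besides the shell and the picture viewer there is one more tool, called after "Request:" by a JSON object that holds its "op" and its "data". carry_out: Moves the arm, as the interface text tells. Its arguments: {"type":"object","properties":{"steps":{"type":"array","items":{"type":"array"}},"gripper":{"type":"number"}},"required":["steps"]}

```bash
mkdir -p pics; ls; cat > h.py <<'E'
from station import r
import numpy as np, cv2
def save(name,fn):
    im=r.capture(name); cv2.imwrite('pics/'+fn,cv2.cvtColor(im,cv2.COLOR_RGB2BGR)); return im
def ray(cam,u,v):
    c=r.calibration(cam);K=np.array(c["camera_matrix"]);T=np.array(c["world_from_camera"])
    a=(u-K[0,2])/K[0,0];b=(v-K[1,2])/K[1,1]
    if cam=="wrist":
        t=np.hypot(a,b);s=np.sin(t)/t if t>1e-9 else 1;d=np.array([a*s,-b*s,-np.cos(t)])
    else: d=np.array([a,-b,-1.])
    return T[:3,3],T[:3,:3]@d
def atz(cam,u,v,z):
    o,d=ray(cam,u,v);return o+d*(z-o[2])/d[2]
E
python3 - <<'E'
from h import *
np.set_printoptions(precision=4,suppress=True)
s=r.sense();print(s)
save('top','top0.png');save('scene','scene0.png')
for n in "spindle_tip stand spacer_large spacer_medium spacer_small reel lamp_knob stopper gate_spring film_core screwdriver".split():
  for c in ('top','scene'):
    print(n,c,[(np.round(d['centre'],4),round(d['confidence'],2)) for d in r.place_of(c,n)[:3]])
print(r.calibration('top'))
E
```

```text
pics
{'time_s': 0.0, 'joints': array([ 85.5203,  22.0916,   0.3784,  -0.0297, -68.4123, -14.8171]), 'joint_velocities': array([-0.0376,  0.0176,  0.0779,  0.0601,  0.0014, -0.0095]), 'effort': array([ -0.0001, -39.0663,  18.7411,   4.2199,   0.0111,  -0.0002]), 'tcp_pos': array([0.2063, 0.5892, 0.1884]), 'ee_rot': array([[ 0.9438, -0.3306, -0.0007],
       [-0.3306, -0.9438, -0.0021],
       [ 0.0001,  0.0022, -1.    ]]), 'wrist_force': array([-0.2444, -0.3818, -0.7619]), 'moment': array([-0.0187, -0.054 , -0.0085]), 'gripper_width': 0.9986062179892247}
spindle_tip top [(array([0.4914, 0.1813, 0.1071]), 0.73)]
spindle_tip scene [(array([0.4868, 0.1836, 0.1061]), 0.76)]
stand top [(array([0.4936, 0.1786, 0.0008]), 0.82)]
stand scene [(array([ 0.4901,  0.1816, -0.0037]), 0.79)]
spacer_large top [(array([ 0.4752, -0.0808,  0.0027]), 0.84), (array([0.3558, 0.1652, 0.0005]), 0.72)]
spacer_large scene [(array([ 0.4702, -0.0788, -0.0028]), 0.48), (array([ 0.4688, -0.1897, -0.0042]), 0.33), (array([0.4918, 0.1809, 0.0304]), 0.2)]
spacer_medium top [(array([ 0.6041, -0.1485,  0.0013]), 0.77)]
[... 785 characters left out ...]
0.0012]), 0.39)]
gate_spring scene [(array([0.3539, 0.1685, 0.0018]), 0.6)]
film_core top [(array([0.7096, 0.3422, 0.0015]), 0.73)]
film_core scene [(array([ 0.707 ,  0.3391, -0.0021]), 0.57)]
screwdriver top [(array([ 0.3627, -0.3959, -0.0016]), 0.87)]
screwdriver scene [(array([ 0.3635, -0.3941, -0.    ]), 0.78), (array([ 0.6037, -0.1529, -0.0027]), 0.48)]
{'camera_matrix': array([[455.6799,   0.    , 278.2913],
       [  0.    , 455.6799, 206.5268],
       [  0.    ,   0.    ,   1.    ]]), 'world_from_camera': array([[ 0.0152,  0.9932, -0.1157,  0.3707],
       [-0.9998,  0.0135, -0.0155,  0.0105],
       [-0.0138,  0.116 ,  0.9932,  1.3198],
       [ 0.    ,  0.    ,  0.    ,  1.    ]])}
```

View pics/top0.png

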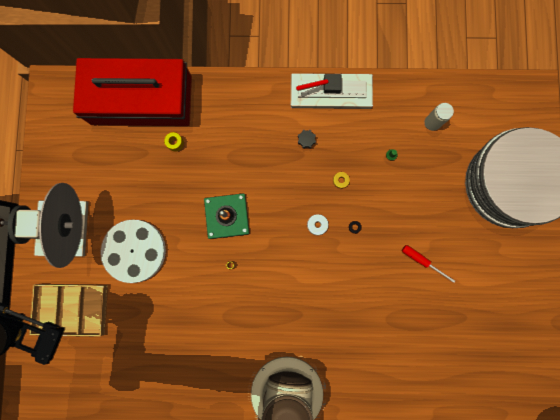

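```bash
python3 - <<'E'
from h import *
print(r.sense()['time_s'])
for n,z,c in (('spacer_large',.014,'top'),('spacer_medium',.014,'top'),('spacer_small',.014,'top'),('stand',.018,'top'),('spindle_tip',.06,'top')):
    m=r.cut_out(c,n)[0]['pixels'];v,u=np.nonzero(m)
    mm=m.astype(np.uint8); cs=max(cv2.findContours(mm,0,2)[0],key=cv2.contourArea);(cu,cv_),R=cv2.minEnclosingCircle(cs)
    e=cv2.fitEllipse(cs)
    print(n,m.sum(),(cu,cv_,R),e,atz(c,*e[0],z))
E
```

```text
1.2
spacer_large 268 (317.5, 224.5, 10.12432861328125) ((317.63427734375, 224.4801788330078), (17.895021438598633, 20.167699813842773), 171.71153259277344) [ 0.4725674  -0.08284247  0.014     ]
spacer_medium 174 (341.1896667480469, 179.83621215820312, 7.855070114135742) ((341.0841064453125, 179.91717529296875), (14.536473274230957, 15.4129056930542), 100.3873291015625) [ 0.60302908 -0.15007878  0.014     ]Traceback (most recent call last):
  File "<stdin>", line 4, in <module>
IndexError: list index out of range
```

The top picture shows the stand at about (227,215), large spacer (317,224), medium (341,180) and small (355,227). This agrees with the networks, so I'll move over the large spacer.

Request:
{"op": "carry_out", "data": {"steps": [[[47.3, 54.4, 0], 0], [[47.3, 54.4, 0], 0], [[47.3, 54.4, 0], 0], [[47.3, 54.4, 0], 0], [[47.3, 54.4, 0], 0], [[47.3, 54.4, 0], 0], [[47.3, 54.4, 0], 0], [[47.3, 54.4, 0], 0], [[47.3, 54.4, 0], 0], [[47.3, 54.4, 0], 0], [[47.3, 54.4, 0], 0], [[47.3, 54.4, 0], 0], [[47.3, 54.4, 0], 0], [[47.3, 54.4, 0], 0], [[47.3, 54.4, 0], 0], [[47.3, 54.4, 2], 0], [[47.3, 54.4, 4], 0], [[47.3, 54.4, 4], 0]], "gripper": 1}}

```text
time_s: 3.15
tcp_pos: [0.471, -0.0804, 0.1472]
ee_rot: [[0.943, -0.332, -0.006], [-0.332, -0.943, -0.0], [-0.006, 0.002, -1.0]]
wrist_force: [0.0, 0.0, 0.8]
gripper_width: 1.001
```

```bash
cat >> h.py <<'E'
from scipy.optimize import least_squares
def project(cam,P):
    c=r.calibration(cam);K=np.array(c["camera_matrix"]);T=np.array(c["world_from_camera"])
    q=(np.asarray(P)-T[:3,3])@T[:3,:3]; x,y,z=q[:,0],-q[:,1],-q[:,2]
    rho=np.hypot(x,y);t=np.arctan2(rho,z) if cam=="wrist" else rho/z
    return np.c_[K[0,0]*t*x/rho+K[0,2],K[1,1]*t*y/rho+K[1,2]]
def ring(n,z,rad,cam='wrist',show=True):
    "centre of the disc with top at z by the outline rays on plane z, keeping only points near radius"
    out=[]
    for d in r.cut_out(cam,n)[:2]:
        cs=max(cv2.findContours(d['pixels'].astype(np.uint8),0,1)[0],key=cv2.contourArea)[:,0]
        P=np.array([atz(cam,u,v,z)[:2] for u,v in cs])
        f=least_squares(lambda p:np.hypot(*(P-p[:2]).T)-p[2],[*P.mean(0),rad],loss='soft_l1',f_scale=.001)
        out.append((np.round(f.x,4),round(d['confidence'],2),len(cs)))
    return out
def off(xy):
    s=r.sense();d=np.array([*xy,s['tcp_pos'][2]])-s['tcp_pos'];return np.round(100*d@s['ee_rot'],2)
E
python3 - <<'E'
from h import *
np.set_printoptions(precision=4,suppress=True)
s=r.sense();print(s['time_s'],s['tcp_pos'],s['ee_rot'],s['joints'],s['wrist_force'])
save('wrist','w1.png')
print(r.calibration('wrist'))
for n,R in (('spacer_large',.03),('spacer_medium',.024),('spacer_small',.018)):
    print(n,ring(n,.014,R),[(d['centre'],d['confidence']) for d in r.place_of('wrist',n)[:2]])
E
```

```text
3.15 [ 0.471  -0.0804  0.1472] [[ 0.9433 -0.3318 -0.006 ]
 [-0.3318 -0.9434 -0.0002]
 [-0.0056  0.0022 -1.    ]] [  9.8203  10.0838 -22.9618  -0.0571 -57.2969  60.8339] [0.0394 0.0048 0.7739]
{'camera_matrix': array([[325.1923,   0.    , 279.1949],
       [  0.    , 325.1923, 202.4957],
       [  0.    ,   0.    ,   1.    ]]), 'world_from_camera': array([[-0.3295,  0.9063,  0.2647,  0.5458],
       [-0.9441, -0.3168, -0.0908, -0.105 ],
       [ 0.0015, -0.2798,  0.9601,  0.3441],
       [ 0.    ,  0.    ,  0.    ,  1.    ]])}
spacer_large [(array([ 0.477 , -0.0817,  0.0299]), 0.74, 161)] [([0.4754, -0.0809, 0.0017], 0.72)]
spacer_medium [(array([ 0.6086, -0.1489,  0.0236]), 0.79, 131)] [([0.602, -0.1535, -0.0023], 0.61)]
spacer_small [] [([0.4636, -0.1887, -0.0007], 0.85)]
```

View pics/w1.png

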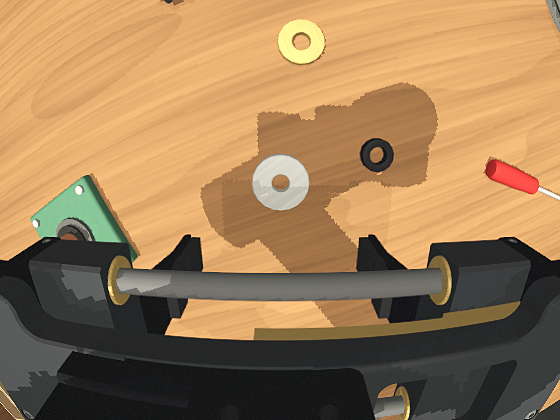

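Wrist view: large spacer at (280,183), small at (377,155), medium at (301,41), all lying free. I'll descend and take one closer look.

Request:
{"op": "carry_out", "data": {"steps": [[[0.4, 0, 3], 0], [[0.4, 0, 6], 0], [[0.4, 0, 8], 0], [[0.4, 0, 8], 0], [[0.4, 0, 8], 0]]}}

```text
time_s: 4.0
tcp_pos: [0.4785, -0.0808, 0.0713]
ee_rot: [[0.944, -0.329, 0.003], [-0.329, -0.944, -0.0], [0.003, -0.001, -1.0]]
wrist_force: [0.7, -0.3, 0.6]
gripper_width: 1.001
```

```bash
python3 - <<'E'
from h import *
np.set_printoptions(precision=4,suppress=True)
s=r.sense();print(s['time_s'],s['tcp_pos'],s['ee_rot'][2],s['wrist_force'])
im=save('wrist','w2.png')
print('centre small from w1',atz('wrist',*project('wrist',[[.4636,-.1887,.014]])[0],.014))
for n,R in (('spacer_large',.03),('spacer_medium',.024),('spacer_small',.018)):
    o=ring(n,.014,R);print(n,o,[off(a[0][:2]) for a in o])
E
```

```text
4.0 [ 0.4785 -0.0808  0.0713] [ 0.003  -0.0008 -1.    ] [ 0.6556 -0.3023  0.5521]
centre small from w1 [ 0.4636 -0.1887  0.014 ]
spacer_large [(array([ 0.4746, -0.0822,  0.0298]), 0.61, 201)] [array([-0.38,  0.29, -0.  ])]
spacer_medium [(array([ 0.6043, -0.1489,  0.0235]), 0.89, 166), (array([ 0.4697, -0.1872,  0.0185]), 0.47, 119)] [array([14.07,  2.31,  0.06]), array([ 2.63, 10.36, -0.01])]
spacer_small [(array([ 0.4699, -0.1871,  0.0185]), 0.75, 120)] [array([ 2.66, 10.34, -0.01])]
```

View pics/w2.png

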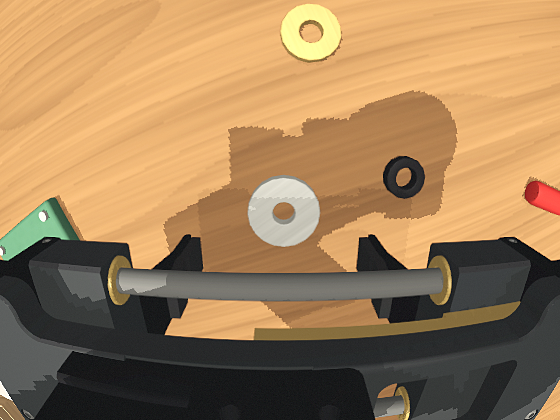

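Large spacer at (284,212), centred between the jaws. I'll descend, then close.

Request:
{"op": "carry_out", "data": {"steps": [[[-0.4, 0.25, 2], 0], [[-0.4, 0.25, 4], 0], [[-0.4, 0.25, 5.5], 0], [[-0.4, 0.25, 6.3], 0], [[-0.4, 0.25, 6.3], 0], [[-0.4, 0.25, 6.3], 0]]}}

```text
time_s: 4.8
tcp_pos: [0.4754, -0.0817, 0.0097]
ee_rot: [[0.944, -0.329, 0.007], [-0.329, -0.944, 0.001], [0.006, -0.003, -1.0]]
wrist_force: [-0.1, 0.4, 0.3]
gripper_width: 1.001
```

```bash
python3 - <<'E'
from h import *
np.set_printoptions(precision=4,suppress=True)
s=r.sense();print(s['time_s'],s['tcp_pos'],s['ee_rot'][2],s['wrist_force'])
r.capture('wrist'); o=ring('spacer_large',.014,.03);print(o,[off(a[0][:2]) for a in o])
s=r.sense();print(s['time_s'],s['tcp_pos'],s['ee_rot'][2],s['wrist_force'])
E
```

```text
4.8 [ 0.4754 -0.0817  0.0097] [ 0.0061 -0.0027 -1.    ] [-0.1053  0.3535  0.3015]
[(array([ 0.4756, -0.0826,  0.0294]), 0.74, 259)] [array([0.05, 0.09, 0.  ])]
4.9 [ 0.4755 -0.0816  0.0099] [ 0.0066 -0.0031 -1.    ] [-0.1561  0.6547  0.427 ]
```

Request:
{"op": "carry_out", "data": {"steps": [[[0, 0.05, 0.4], 0], [[0, 0.05, 0.7], 0], [[0, 0.05, 0.7], 0]]}}

```text
time_s: 5.2
tcp_pos: [0.475, -0.0822, 0.0026]
ee_rot: [[0.944, -0.33, 0.007], [-0.33, -0.944, 0.001], [0.006, -0.003, -1.0]]
wrist_force: [0.6, 0.9, -0.0]
gripper_width: 0.997
```

Request:
{"op": "carry_out", "data": {"steps": [[[0, 0, 0], 0], [[0, 0, 0], 0], [[0, 0, 0], 0], [[0, 0, 0], 0], [[0, 0, 0], 0], [[0, 0, 0], 0]], "gripper": -1}}

```text
time_s: 5.8
tcp_pos: [0.475, -0.0821, 0.0026]
ee_rot: [[0.944, -0.329, 0.007], [-0.329, -0.944, 0.001], [0.006, -0.003, -1.0]]
wrist_force: [-0.4, 0.3, -0.5]
gripper_width: 0.539
```

```bash
python3 - <<'E'
from h import *
np.set_printoptions(precision=4,suppress=True)
s=r.sense();print(s['time_s'],s['tcp_pos'],s['gripper_width'],s['wrist_force'])
save('wrist','w3.png'); o=ring('spacer_large',.014,.03);print(o,[off(a[0][:2]) for a in o])
print(r.sense()['gripper_width'])
E
```

```text
5.8 [ 0.475  -0.0821  0.0026] 0.5391984057243168 [-0.3549  0.3035 -0.5475]
[(array([ 0.4769, -0.083 ,  0.0281]), 0.95, 270)] [array([0.2 , 0.02, 0.  ])]
0.4449949070795493
```

View pics/w3.png

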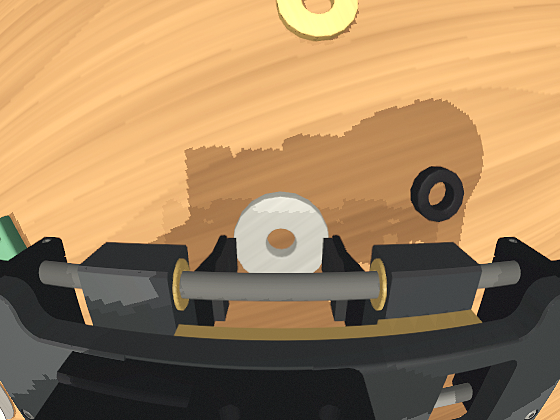

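```bash
python3 - <<'E'
from h import *
s=r.sense();p=s['tcp_pos'];R=s['ee_rot'];w=.539*.087/2
im=cv2.imread('pics/w3.png')
im=im[170:330,180:390];im=cv2.resize(im,None,fx=3.6,fy=3.6,interpolation=2)
def pt(v,col):
    q=project('wrist',[p+R@np.array(v)])[0]
    cv2.circle(im,(int((q[0]-180)*3.6),int((q[1]-170)*3.6)),4,col,-1)
for y in (-w,w):
  for x in (-.0095,.0095):
    for z,c in ((0,(0,0,255)),(-.019,(0,255,0)),(-.038,(255,0,0))): pt([x,y,z],c)
pt([0,0,0],(255,0,255))
cv2.imwrite('pics/w3c.png',im)
print(s['time_s'],s['gripper_width'])
E
```

```text
5.9 0.4449949070795493
```

View pics/w3c.png

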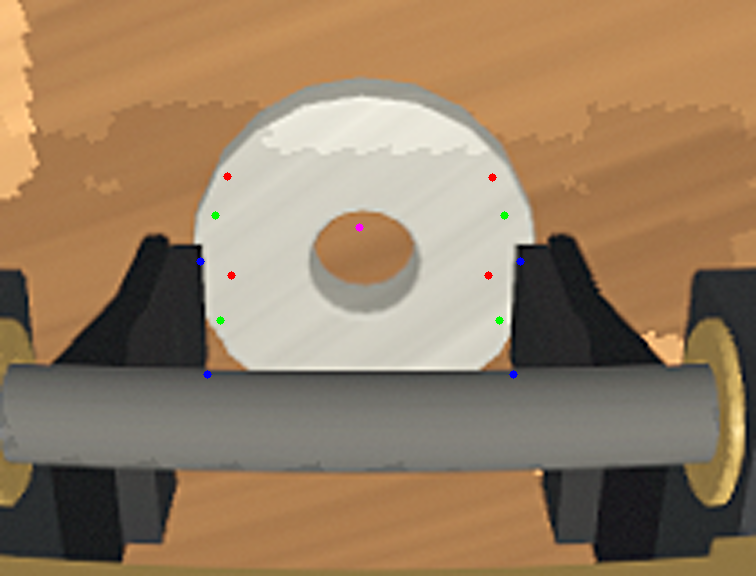

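The fingers show at about (236,236) and (325,236), over the disc rather than beside it. They have passed above it, since the width is already below 60 mm. I'll reopen and feel gently downwards.

Request:
{"op": "carry_out", "data": {"steps": [[[0, 0, 0], 0], [[0, 0, 0], 0], [[0, 0, 0], 0], [[0, 0, 0], 0], [[0, 0, 0], 0], [[0, 0, 0], 0], [[0, 0, 0], 0], [[0, 0, 0.1], 0], [[0, 0, 0.2], 0], [[0, 0, 0.3], 0], [[0, 0, 0.4], 0], [[0, 0, 0.5], 0], [[0, 0, 0.6], 0], [[0, 0, 0.6], 0]], "gripper": 1}}

```text
time_s: 7.3
tcp_pos: [0.4749, -0.0821, -0.0035]
ee_rot: [[0.944, -0.33, 0.006], [-0.33, -0.944, 0.001], [0.006, -0.003, -1.0]]
wrist_force: [-0.5, -0.1, -1.1]
gripper_width: 0.999
```

```bash
python3 - <<'E'
from h import *
np.set_printoptions(precision=4,suppress=True)
s=r.sense();print(s['time_s'],s['tcp_pos'],s['gripper_width'],s['wrist_force'],s['moment'])
im=save('scene','s4.png'); 
q=project('scene',[s['tcp_pos']])[0];print(q)
u,v=q.astype(int);c=im[max(0,v-90):v+50,u-100:u+100]
cv2.imwrite('pics/s4c.png',cv2.resize(c[:,:,::-1],None,fx=4,fy=4,interpolation=2))
E
```

```text
7.3 [ 0.4749 -0.0821 -0.0035] 0.9992961473003794 [-0.4682 -0.079  -1.0555] [0.0482 0.0235 0.0575]
[247.0046 217.5176]
```

View pics/s4c.png

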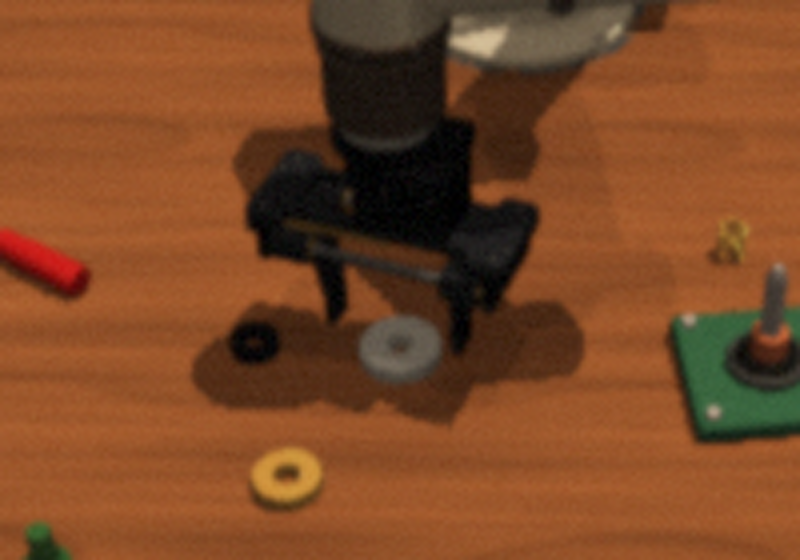

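The scene crop shows both fingertips, at (337,315) and (458,345), well above the bench, though the reported TCP is at z = -3 mm with no contact force. Both cameras put the true tips about 35 mm behind the reported TCP. I'll feel downwards to calibrate that.

Request:
{"op": "carry_out", "data": {"steps": [[[0, 0, 0.4], 0], [[0, 0, 0.8], 0], [[0, 0, 1.2], 0], [[0, 0, 1.6], 0], [[0, 0, 2.0], 0], [[0, 0, 2.0], 0]]}}

```text
time_s: 7.95
tcp_pos: [0.4746, -0.0822, -0.0242]
ee_rot: [[0.944, -0.33, 0.005], [-0.33, -0.944, 0.0], [0.005, -0.002, -1.0]]
wrist_force: [0.6, 0.4, 0.9]
gripper_width: 1.003
```

```bash
python3 - <<'E'
from h import *
np.set_printoptions(precision=4,suppress=True)
s=r.sense();print(s['time_s'],s['tcp_pos'],s['ee_rot'][2],s['joints'],s['wrist_force'],s['moment'])
im=save('wrist','w5.png');print(ring('spacer_large',.014,.03))
c=im[170:330,150:410];cv2.imwrite('pics/w5c.png',cv2.resize(c[:,:,::-1],None,fx=3,fy=3,interpolation=2))
E
```

```text
7.95 [ 0.4746 -0.0822 -0.0242] [ 0.0045 -0.0021 -1.    ] [  9.5641  24.3427 -34.2611   0.0384 -31.1128  61.154 ] [0.5735 0.4092 0.9132] [ 0.0042  0.0255 -0.0065]
[(array([ 0.4817, -0.0847,  0.0252]), 0.6, 284)]
```

View pics/w5c.png

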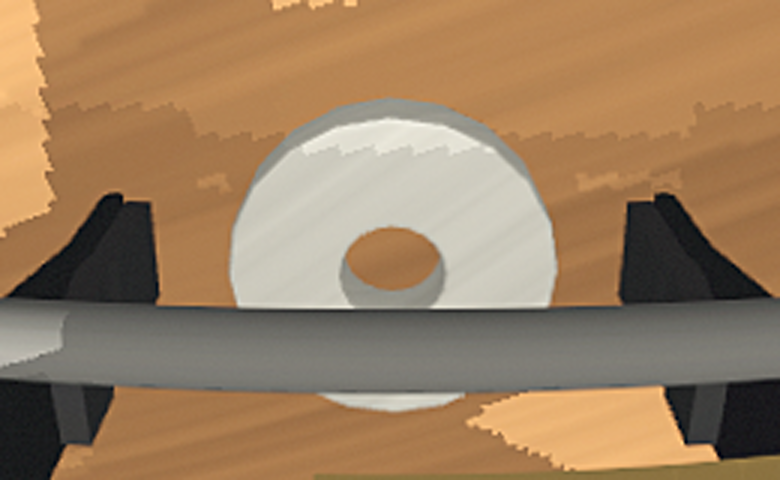

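The fingertips at (155,200) and (625,200) in the crop are now at about the depth of the disc's top. So the true tips lie about 37 mm short of the reported TCP. I'll keep feeling down.

Request:
{"op": "carry_out", "data": {"steps": [[[0, 0, 0.15], 0], [[0, 0, 0.3], 0], [[0, 0, 0.45], 0], [[0, 0, 0.6], 0], [[0, 0, 0.75], 0], [[0, 0, 0.75], 0]]}}

```text
time_s: 8.65
tcp_pos: [0.475, -0.0822, -0.0313]
ee_rot: [[0.944, -0.33, 0.006], [-0.33, -0.944, 0.001], [0.005, -0.002, -1.0]]
wrist_force: [-0.8, -0.1, -0.6]
gripper_width: 0.999
```

Request:
{"op": "carry_out", "data": {"steps": [[[0, 0, 0.1], 0], [[0, 0, 0.2], 0], [[0, 0, 0.3], 0]]}}

```text
time_s: 8.95
tcp_pos: [0.4751, -0.0822, -0.0327]
ee_rot: [[0.944, -0.329, 0.005], [-0.329, -0.944, -0.0], [0.005, -0.002, -1.0]]
wrist_force: [-4.9, 2.7, 24.1]
gripper_width: 0.998
```

Contact came at reported z of about -0.032, so true tip height is reported z plus 32 mm. I'll raise slightly and grip.

Request:
{"op": "carry_out", "data": {"steps": [[[0, 0, -0.2], 0], [[0, 0, -0.2], 0], [[0, 0, -0.2], 0], [[0, 0, -0.2], 0], [[0, 0, -0.2], 0], [[0, 0, -0.2], 0], [[0, 0, -0.2], 0], [[0, 0, -0.2], 0]], "gripper": -1}}

```text
time_s: 9.75
tcp_pos: [0.4749, -0.0822, -0.0309]
ee_rot: [[0.944, -0.329, 0.005], [-0.329, -0.944, -0.0], [0.005, -0.001, -1.0]]
wrist_force: [-0.4, -0.8, -0.6]
gripper_width: 0.687
```

Request:
{"op": "carry_out", "data": {"steps": [[[0, 0, -3], 0], [[0, 0, -7], 0], [[0, 0, -11], 0], [[-2, -4, -14], 0], [[-4, -8, -14], 0], [[-6, -12, -14], 0], [[-8, -16, -14], 0], [[-10, -20, -14], 0], [[-12, -24, -14], 0], [[-12.4, -25.4, -14], 0], [[-12.4, -25.4, -14], 0], [[-12.4, -25.4, -14], 0], [[-12.4, -25.4, -14], 0]]}}

```text
time_s: 11.05
tcp_pos: [0.4404, 0.1971, 0.1086]
ee_rot: [[0.944, -0.33, 0.004], [-0.33, -0.944, -0.001], [0.004, -0.0, -1.0]]
wrist_force: [-0.1, -0.5, -0.8]
gripper_width: 0.687
```

```bash
python3 - <<'E'
from h import *
np.set_printoptions(precision=4,suppress=True)
s=r.sense();print(s['time_s'],s['tcp_pos'],s['ee_rot'][2],s['gripper_width'],s['wrist_force'])
im=save('wrist','w6.png')
for c in ('wrist','top'):
  if c=='top': r.capture('top')
  print(c,[(d['centre'],d['confidence'],off(d['centre'][:2])) for d in r.place_of(c,'spindle_tip')[:2]])
r.capture('wrist')
zt=s['tcp_pos'][2]+.031+.014
o=ring('spacer_large',zt,.03);print('held',o,[off(a[0][:2]) for a in o])
E
```

```text
11.05 [0.4404 0.1971 0.1086] [ 0.0039 -0.0004 -1.    ] 0.6873805993147339 [-0.1253 -0.4749 -0.7693]
wrist [([0.4932, 0.1819, 0.1011], 0.73, array([ 5.46, -0.29,  0.02]))]
top [([0.4931, 0.1807, 0.1094], 0.82, array([ 5.49, -0.14,  0.02])), ([0.3904, 0.444, -0.0019], 0.35, array([-12.91, -21.59,  -0.03]))]
held [(array([0.4516, 0.1946, 0.0219]), 0.92, 319), (array([0.5034, 0.1777, 0.0344]), 0.24, 454)] [array([ 1.12, -0.05,  0.01]), array([ 6.57, -0.16,  0.03])]
```

View pics/w6.png

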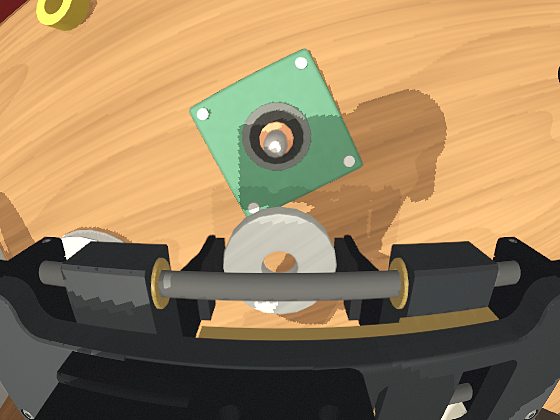

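The held ring is at (280,262) with its bore clear. The spindle tip is at about (275,148), inside the dark cushion ring. I'll fit both more exactly on this picture.

```bash
cat >> h.py <<'E'
def held(n,R,zb,rowmax=270):
    "fit centre x,y and underside z of a level held ring to the outline above row rowmax"
    m=r.cut_out('wrist',n)[0]['pixels'].astype(np.uint8)
    cs=max(cv2.findContours(m,0,1)[0],key=cv2.contourArea)[:,0];cs=cs[cs[:,1]<rowmax].astype(float)
    s=r.sense();a=np.linspace(0,2*np.pi,120)
    def f(p):
        c=s['tcp_pos']+s['ee_rot']@np.array([p[0],p[1],0]);c[2]=p[2]
        P=np.vstack([np.c_[c[0]+R*np.cos(a),c[1]+R*np.sin(a),0*a+p[2]+h] for h in (0,.014)])
        H=cv2.convexHull(project('wrist',P).astype(np.float32))
        return np.array([cv2.pointPolygonTest(H,(float(u),float(v)),True) for u,v in cs])
    q=least_squares(f,[0,0,zb],diff_step=1e-3,x_scale=[.01]*3,loss='soft_l1')
    q2=least_squares(lambda p:f([p[0],p[1],zb]),[0,0],diff_step=1e-3,x_scale=.01,loss='soft_l1')
    return q.x,q.cost,q2.x,q2.cost,len(cs)
E
python3 - <<'E'
from h import *
np.set_printoptions(precision=4,suppress=True)
im=r.capture('wrist');s=r.sense();print(s['time_s'])
for k in (0,.01,.02):pass
x=held('spacer_large',.03,s['tcp_pos'][2]+.031);print(x)
for uv in ((275,148),(275,152),(276,145)):
    p=atz('wrist',*uv,.108);print(uv,p,off(p[:2]))
c=im[90:190,220:330];cv2.imwrite('pics/w6c.png',cv2.resize(c[:,:,::-1],None,fx=6,fy=6,interpolation=2))
E
```

```text
11.4
(array([-0.0051, -0.0005,  0.133 ]), np.float64(2210.8365855468082), array([-0.0035, -0.0005]), np.float64(2274.586363662781), 227)
(275, 148) [0.4934 0.1831 0.108 ] [ 5.46 -0.31  0.03]
(275, 152) [0.4911 0.1839 0.108 ] [ 5.22 -0.31  0.02]
(276, 145) [0.495  0.1819 0.108 ] [ 5.65 -0.25  0.03]
```

View pics/w6c.png

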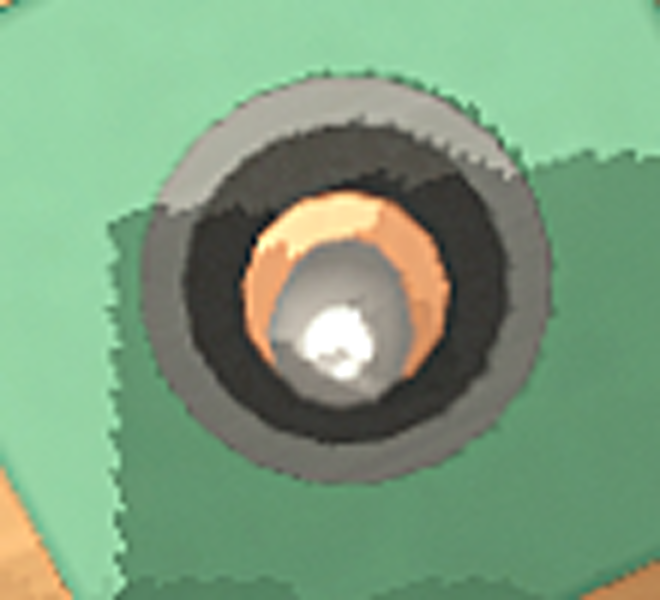

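```bash
python3 - <<'E'
from h import *
np.set_printoptions(precision=1,suppress=True)
s=r.sense();im=cv2.imread('pics/w6.png')
a=np.linspace(0,2*np.pi,180)
outs=[]
for x in (0,-.004):
    o=cv2.resize(im[195:320,200:360],None,fx=4,fy=4,interpolation=2)
    for R,h in ((.03,.014),(.03,0),(.00925,.014),(.00925,0)):
        c=s['tcp_pos']+s['ee_rot']@np.array([x,-.0005,0])
        q=project('wrist',np.c_[c[0]+R*np.cos(a),c[1]+R*np.sin(a),0*a+s['tcp_pos'][2]+.031+h])
        print(x,R,h,q.min(0),q.max(0))
        cv2.polylines(o,[((q-[200,195])*4).astype(np.int32)],True,(0,0,255) if h else (255,0,0),1)
    outs.append(o)
cv2.imwrite('pics/w6d.png',cv2.resize(np.hstack(outs),(800,312)))
E
```

```text
0 0.03 0.014 [221.4 209.2] [336.7 312.1]
0 0.03 0 [225.5 201.4] [332.7 298.7]
0 0.00925 0.014 [261.2 248.4] [297.  280.2]
0 0.00925 0 [262.5 238. ] [295.7 268.1]
-0.004 0.03 0.014 [221.9 217. ] [336.2 317.8]
-0.004 0.03 0 [226.  208.7] [332.3 304.2]
-0.004 0.00925 0.014 [261.3 255.6] [296.8 286.7]
-0.004 0.00925 0 [262.6 244.8] [295.6 274.3]
```

View pics/w6d.png

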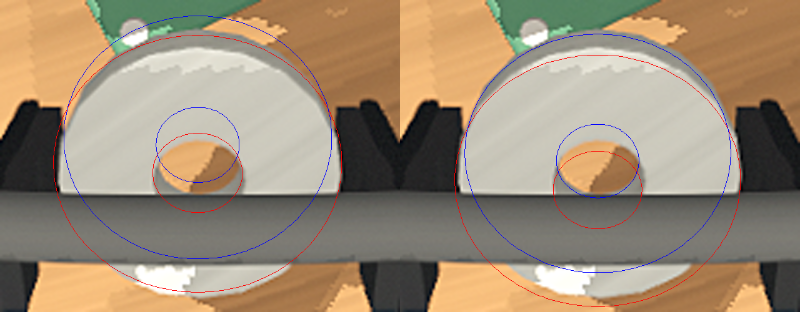

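The outline fit puts the ring 3 mm back in tool x, using the same camera as the tip fix. I'll move by the difference and start threading gently.

Request:
{"op": "carry_out", "data": {"steps": [[[3, -0.1, 0], 0], [[5.65, -0.2, 0], 0], [[5.65, -0.2, 0], 0], [[5.65, -0.2, 1.5], 0], [[5.65, -0.2, 2.8], 0], [[5.65, -0.2, 3.2], 0], [[5.65, -0.2, 3.5], 0], [[5.65, -0.2, 3.8], 0], [[5.65, -0.2, 4.0], 0], [[5.65, -0.2, 4.0], 0]]}}

```text
time_s: 12.45
tcp_pos: [0.495, 0.1815, 0.0694]
ee_rot: [[0.944, -0.329, 0.005], [-0.329, -0.944, 0.0], [0.005, -0.002, -1.0]]
wrist_force: [0.1, -0.0, -0.3]
gripper_width: 0.682
```

```bash
python3 - <<'E'
from h import *
np.set_printoptions(precision=4,suppress=True)
s=r.sense();print(s['time_s'],s['tcp_pos'],s['ee_rot'],s['gripper_width'],s['wrist_force'],s['moment'])
E
```

```text
12.45 [0.495  0.1815 0.0694] [[ 0.9442 -0.3295  0.005 ]
 [-0.3295 -0.9442  0.    ]
 [ 0.0047 -0.0017 -1.    ]] 0.682117412250474 [ 0.0766 -0.0135 -0.3494] [ 0.0099  0.0365 -0.0251]
```

Request:
{"op": "carry_out", "data": {"steps": [[[0, 0, 0.2], 0], [[0, 0, 0.4], 0], [[0, 0, 0.6], 0], [[0, 0, 0.8], 0], [[0, 0, 0.8], 0]]}}

```text
time_s: 12.95
tcp_pos: [0.4948, 0.1813, 0.061]
ee_rot: [[0.944, -0.33, 0.004], [-0.33, -0.944, -0.0], [0.004, -0.001, -1.0]]
wrist_force: [-0.7, -0.3, -1.3]
gripper_width: 0.686
```

Request:
{"op": "carry_out", "data": {"steps": [[[0, 0, 0.4], 0], [[0, 0, 0.8], 0], [[0, 0, 1.2], 0], [[0, 0, 1.6], 0], [[0, 0, 2.0], 0], [[0, 0, 2.4], 0], [[0, 0, 2.8], 0], [[0, 0, 3.2], 0], [[0, 0, 3.5], 0], [[0, 0, 3.8], 0], [[0, 0, 3.8], 0]]}}

```text
time_s: 14.05
tcp_pos: [0.4947, 0.1811, 0.0225]
ee_rot: [[0.944, -0.33, 0.004], [-0.33, -0.944, -0.001], [0.004, -0.0, -1.0]]
wrist_force: [0.5, -1.2, -1.2]
gripper_width: 0.683
```

Request:
{"op": "carry_out", "data": {"steps": [[[0, 0, 0.1], 0], [[0, 0, 0.1], 0], [[0, 0, 0.1], 0], [[0, 0, 0], 0], [[0, 0, -2], 0], [[0, 0, -5], 0], [[0, 0, -8.5], 0], [[0, 0, -8.5], 0]], "gripper": 1}}

```text
time_s: 14.85
tcp_pos: [0.4978, 0.1832, 0.1128]
ee_rot: [[0.944, -0.328, 0.013], [-0.328, -0.945, 0.005], [0.011, -0.009, -1.0]]
wrist_force: [0.6, 0.6, -0.3]
gripper_width: 0.998
```

```bash
python3 - <<'E'
from h import *
np.set_printoptions(precision=4,suppress=True)
s=r.sense();print(s['time_s'],s['tcp_pos'],s['wrist_force'])
r.capture('top');print([(d['centre'],d['confidence']) for d in r.place_of('top','spacer_large')[:2]])
for n in ('spacer_medium','spacer_small'):
    print(n,[(d['centre'],d['confidence']) for d in r.place_of('top',n)[:2]])
print(off([.6043,-.1489]))
E
```

```text
14.85 [0.4978 0.1832 0.1128] [ 0.6119  0.5963 -0.3023]
[([0.4949, 0.1812, 0.0482], 0.48)]
spacer_medium [([0.6028, -0.1487, 0.001], 0.78), ([0.4664, -0.1914, -0.0044], 0.35)]
spacer_small [([0.465, -0.1925, -0.0048], 0.44)]
[21.32 27.47  0.08]
```

Request:
{"op": "carry_out", "data": {"steps": [[[3, 3.9, 0], 0], [[6, 7.8, 0], 0], [[9, 11.7, 0], 0], [[12, 15.5, 0], 0], [[15, 19.3, 0], 0], [[18, 23.2, 1], 0], [[20.5, 26.5, 4], 0], [[21.3, 27.5, 7], 0], [[21.3, 27.5, 8.5], 0], [[21.3, 27.5, 8.5], 0], [[21.3, 27.5, 8.5], 0]]}}

```text
time_s: 16.15
tcp_pos: [0.6038, -0.1493, 0.0217]
ee_rot: [[0.944, -0.33, 0.0], [-0.33, -0.944, -0.002], [0.001, 0.002, -1.0]]
wrist_force: [0.7, 0.2, 0.1]
gripper_width: 1.004
```

```bash
python3 - <<'E'
from h import *
np.set_printoptions(precision=4,suppress=True)
r.capture('wrist');s=r.sense();print(s['time_s'],s['tcp_pos'],s['ee_rot'][2])
o=ring('spacer_medium',.014,.024);print(o,[off(a[0][:2]) for a in o])
try: print(held('spacer_medium',.024,0.0,rowmax=235))
except Exception as e: print(e)
E
```

```text
16.2 [ 0.6046 -0.149   0.0228] [ 0.003  0.001 -1.   ]
[(array([ 0.6066, -0.1498,  0.024 ]), 0.63, 198)] [array([0.19, 0.04, 0.  ])]
(array([-0.0019,  0.0005, -0.0042]), np.float64(19.989679977383435), array([-0.001 ,  0.0006]), np.float64(24.537335562785938), 118)
```

Request:
{"op": "carry_out", "data": {"steps": [[[-0.1, 0.05, 1.5], 0], [[-0.1, 0.05, 3], 0], [[-0.1, 0.05, 4.2], 0], [[-0.1, 0.05, 5.0], 0], [[-0.1, 0.05, 5.0], 0], [[-0.1, 0.05, 5.0], 0]]}}

```text
time_s: 16.9
tcp_pos: [0.6046, -0.1489, -0.0258]
ee_rot: [[0.944, -0.328, 0.005], [-0.328, -0.945, -0.002], [0.005, 0.0, -1.0]]
wrist_force: [-0.1, 0.1, 0.6]
gripper_width: 0.999
```

Request:
{"op": "carry_out", "data": {"steps": [[[-0.1, 0, 0.25], 0], [[-0.1, 0, 0.45], 0], [[-0.1, 0, 0.45], 0], [[-0.1, 0, 0.45], 0]]}}

```text
time_s: 17.3
tcp_pos: [0.6038, -0.1486, -0.0302]
ee_rot: [[0.945, -0.328, 0.005], [-0.328, -0.945, -0.002], [0.006, 0.0, -1.0]]
wrist_force: [0.3, 0.9, 0.0]
gripper_width: 1.003
```

Request:
{"op": "carry_out", "data": {"steps": [[[0, 0, 0], 0], [[0, 0, 0], 0], [[0, 0, 0], 0], [[0, 0, 0], 0], [[0, 0, 0], 0], [[0, 0, 0], 0], [[0, 0, 0], 0], [[0, 0, 0], 0]], "gripper": -1}}

```text
time_s: 18.1
tcp_pos: [0.6037, -0.1487, -0.0302]
ee_rot: [[0.944, -0.329, 0.005], [-0.329, -0.944, -0.002], [0.006, 0.0, -1.0]]
wrist_force: [1.4, -1.0, 0.4]
gripper_width: 0.542
```

Request:
{"op": "carry_out", "data": {"steps": [[[0, 0, -4], 0], [[0, 0, -8], 0], [[0, 0, -12], 0], [[-2.5, -3, -14], 0], [[-5.5, -6.2, -14], 0], [[-8.5, -9.4, -14], 0], [[-11.5, -12.6, -14], 0], [[-14.5, -15.8, -14], 0], [[-17.5, -19, -14], 0], [[-20.5, -22.2, -14], 0], [[-23.5, -25.4, -14], 0], [[-26.1, -27.5, -14], 0], [[-26.1, -27.5, -14], 0], [[-26.1, -27.5, -14], 0]]}}

```text
time_s: 19.5
tcp_pos: [0.4462, 0.1975, 0.1081]
ee_rot: [[0.945, -0.327, 0.005], [-0.327, -0.945, -0.002], [0.005, 0.001, -1.0]]
wrist_force: [-0.0, 1.0, -2.1]
gripper_width: 0.541
```

```bash
python3 - <<'E'
from h import *
np.set_printoptions(precision=4,suppress=True)
im=save('wrist','w7.png');s=r.sense();print(s['time_s'],s['tcp_pos'],s['ee_rot'][2],s['gripper_width'])
print(held('spacer_medium',.024,s['tcp_pos'][2]+.0302))
print([(d['centre'],d['confidence'],off(d['centre'][:2])) for d in r.place_of('wrist','spindle_tip')[:2]])
print(off([.4947,.1811]))
a=np.linspace(0,2*np.pi,180);o=cv2.resize(im[70:320,190:370,::-1],None,fx=3,fy=3,interpolation=2)
for x,col in ((0,(0,0,255)),(-.003,(255,0,0))):
  for R,h in ((.024,0),(.024,.014),(.00925,.014)):
    c=s['tcp_pos']+s['ee_rot']@np.array([x,0,0])
    q=project('wrist',np.c_[c[0]+R*np.cos(a),c[1]+R*np.sin(a),0*a+s['tcp_pos'][2]+.0302+h])
    cv2.polylines(o,[((q-[190,70])*3).astype(np.int32)],True,col,1)
cv2.imwrite('pics/w7c.png',o[:600] if False else cv2.resize(o,(432,600)))
E
```

```text
19.55 [0.4465 0.1969 0.1081] [ 0.0051  0.0007 -1.    ] 0.5419983579731456
(array([-0.0014, -0.0005,  0.1345]), np.float64(14.11906402122758), array([-0.0004, -0.0005]), np.float64(31.644882563823558), 153)
[([0.4924, 0.1815, 0.1045], 0.95, array([ 4.77, -0.1 ,  0.02]))]
[ 5.   -0.14  0.03]
```

View pics/w7c.png

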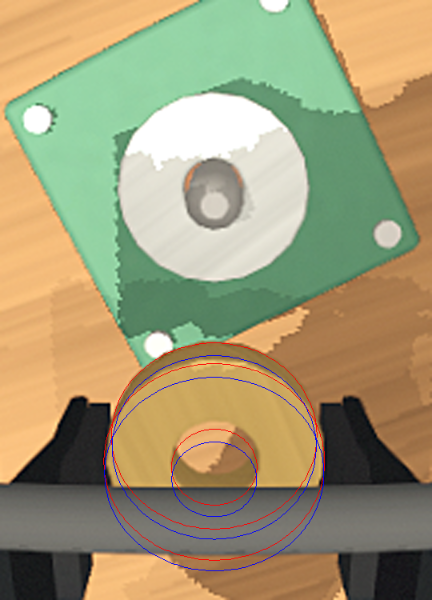

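The brass ring fits its outline at about x = -1 mm, and the large ring sits on the spindle. The spindle tip is at full-image pixel (279,155).

```bash
python3 - <<'E'
from h import *
s=r.sense();print(s['time_s'],s['tcp_pos'])
im=cv2.imread('pics/w7.png')
p=atz('wrist',279.2,155.4,.108);print(p,off(p[:2]))
# large ring top outline (on sleeve, z~.0485+.014): centre -> axis
m=None
r.capture('wrist')
d=r.cut_out('wrist','spacer_large')
print([(x['confidence'],x['pixels'].sum()) for x in d]); 
for z in (.061,.064): print(z,[(a,off(a[0][:2])) for a in ring('spacer_large',z,.03)])
E
```

```text
19.65 [0.44699896 0.19625423 0.10808619]
[0.49456285 0.18025264 0.108     ] [ 5.02 -0.06  0.03]
[(0.71, np.int64(4354))]
0.061 [((array([0.4937, 0.1823, 0.0296]), 0.71, 222), array([ 4.85, -0.22,  0.03]))]
0.064 [((array([0.494 , 0.1823, 0.0292]), 0.71, 222), array([ 4.89, -0.22,  0.03]))]
```

Request:
{"op": "carry_out", "data": {"steps": [[[2.5, 0, 0], 0], [[5.05, -0.1, 0], 0], [[5.05, -0.1, 0], 0], [[5.05, -0.1, 1.5], 0], [[5.05, -0.1, 2.8], 0], [[5.05, -0.1, 3.2], 0], [[5.05, -0.1, 3.5], 0], [[5.05, -0.1, 3.8], 0], [[5.05, -0.1, 3.8], 0]]}}

```text
time_s: 20.75
tcp_pos: [0.4953, 0.1806, 0.0705]
ee_rot: [[0.944, -0.33, 0.005], [-0.33, -0.944, -0.002], [0.005, 0.0, -1.0]]
wrist_force: [0.9, 0.2, -1.7]
gripper_width: 0.541
```

Request:
{"op": "carry_out", "data": {"steps": [[[0, 0, 0.2], 0], [[0, 0, 0.4], 0], [[0, 0, 0.6], 0], [[0, 0, 0.8], 0], [[0, 0, 0.8], 0]]}}

```text
time_s: 21.25
tcp_pos: [0.4943, 0.1808, 0.0621]
ee_rot: [[0.944, -0.33, 0.003], [-0.33, -0.944, -0.002], [0.004, 0.001, -1.0]]
wrist_force: [-3.9, 2.4, -0.2]
gripper_width: 0.542
```

Request:
{"op": "carry_out", "data": {"steps": [[[-0.12, 0, 0], 0], [[-0.12, 0, 0.2], 0], [[-0.12, 0, 0.4], 0]]}}

```text
time_s: 21.55
tcp_pos: [0.4935, 0.1811, 0.0579]
ee_rot: [[0.944, -0.33, 0.004], [-0.33, -0.944, -0.002], [0.004, 0.001, -1.0]]
wrist_force: [-0.4, 0.4, -2.4]
gripper_width: 0.542
```

Request:
{"op": "carry_out", "data": {"steps": [[[0, 0, 0.4], 0], [[0, 0, 0.8], 0], [[0, 0, 1.2], 0], [[0, 0, 1.6], 0], [[0, 0, 1.9], 0], [[0, 0, 2.1], 0], [[0, 0, 2.1], 0]]}}

```text
time_s: 22.25
tcp_pos: [0.4934, 0.181, 0.0365]
ee_rot: [[0.944, -0.33, 0.003], [-0.33, -0.944, -0.002], [0.004, 0.001, -1.0]]
wrist_force: [-0.1, 0.2, -1.1]
gripper_width: 0.544
```

Request:
{"op": "carry_out", "data": {"steps": [[[0, 0, 0], 0], [[0, 0, 0], 0], [[0, 0, 0], 0], [[0, 0, 0], 0], [[0, 0, 0], 0], [[0, 0, -2], 0], [[0, 0, -5], 0], [[0, 0, -7.2], 0], [[0, 0, -7.2], 0]], "gripper": 1}}

```text
time_s: 23.15
tcp_pos: [0.4954, 0.1825, 0.1121]
ee_rot: [[0.944, -0.329, 0.01], [-0.329, -0.944, 0.002], [0.009, -0.005, -1.0]]
wrist_force: [1.8, -0.6, -0.5]
gripper_width: 0.998
```

```bash
python3 - <<'E'
from h import *
np.set_printoptions(precision=4,suppress=True)
s=r.sense();print(s['time_s'],s['tcp_pos'],s['wrist_force'])
r.capture('top')
for n in ('spacer_medium','spacer_large'):
    print(n,[(d['centre'],d['confidence']) for d in r.place_of('top',n)[:2]])
print(off([.468,-.1885]))
E
```

```text
23.15 [0.4954 0.1825 0.1121] [ 1.7615 -0.5973 -0.4876]
spacer_medium [([0.493, 0.1822, 0.0627], 0.61), ([0.4931, 0.1823, 0.0343], 0.61)]
spacer_large [([0.4922, 0.1848, 0.0505], 0.47), ([0.7209, -0.0478, 0.0027], 0.46)]
[ 9.89 35.67  0.09]
```

Request:
{"op": "carry_out", "data": {"steps": [[[1, 4.5, 0], 0], [[2.3, 9, 0], 0], [[3.6, 13.5, 0], 0], [[4.9, 18, 0], 0], [[6.1, 22.5, 0], 0], [[7.4, 27, 1], 0], [[8.7, 31.5, 3], 0], [[9.9, 35.7, 6], 0], [[9.9, 35.7, 9], 0], [[9.9, 35.7, 9], 0], [[9.9, 35.7, 9], 0], [[9.9, 35.7, 9], 0]]}}

```text
time_s: 24.5
tcp_pos: [0.4694, -0.1885, 0.02]
ee_rot: [[0.944, -0.329, 0.004], [-0.329, -0.944, -0.003], [0.005, 0.002, -1.0]]
wrist_force: [0.8, -1.0, -0.4]
gripper_width: 1.005
```

```bash
python3 - <<'E'
from h import *
np.set_printoptions(precision=4,suppress=True)
im=save('wrist','w8.png');s=r.sense();print(s['time_s'],s['tcp_pos'],s['ee_rot'][2])
o=ring('spacer_small',.014,.018);print(o,[off(a[0][:2]) for a in o])
try: print(held('spacer_small',.018,0.0,rowmax=260))
except Exception as e: print(e)
E
```

```text
24.55 [ 0.4696 -0.1884  0.0203] [ 0.0058  0.0012 -1.    ]
[(array([ 0.4691, -0.1893,  0.0181]), 0.95, 151)] [array([-0.01,  0.11,  0.  ])]
(array([-0.0057,  0.0013, -0.0101]), np.float64(15.73466882241324), array([-0.002 ,  0.0012]), np.float64(98.3457643375576), 151)
```

Request:
{"op": "carry_out", "data": {"steps": [[[-0.2, 0.1, 1.5], 0], [[-0.2, 0.1, 3], 0], [[-0.2, 0.1, 4.2], 0], [[-0.2, 0.1, 4.6], 0], [[-0.2, 0.1, 4.6], 0], [[-0.2, 0.1, 4.6], 0]]}}

```text
time_s: 25.25
tcp_pos: [0.4682, -0.1886, -0.0249]
ee_rot: [[0.945, -0.328, 0.007], [-0.328, -0.945, -0.003], [0.007, 0.001, -1.0]]
wrist_force: [0.8, -0.4, -0.0]
gripper_width: 0.998
```

```bash
python3 - <<'E'
from h import *
np.set_printoptions(precision=4,suppress=True)
im=save('wrist','w9.png');s=r.sense();print(s['time_s'],s['tcp_pos'],s['ee_rot'][2])
try: print(held('spacer_small',.018,0.0,rowmax=262))
except Exception as e: print(e)
E
```

```text
25.3 [ 0.4683 -0.1887 -0.0248] [ 0.0076  0.0007 -1.    ]
(array([-0.0036,  0.0006, -0.0054]), np.float64(18.04944387158731), array([-0.002 ,  0.0006]), np.float64(26.75245264569375), 105)
```

Request:
{"op": "carry_out", "data": {"steps": [[[-0.15, 0.05, 0.3], 0], [[-0.15, 0.05, 0.55], 0], [[-0.15, 0.05, 0.55], 0], [[-0.15, 0.05, 0.55], 0]]}}

```text
time_s: 25.75
tcp_pos: [0.4666, -0.1888, -0.0305]
ee_rot: [[0.944, -0.329, 0.007], [-0.329, -0.944, -0.003], [0.007, 0.001, -1.0]]
wrist_force: [-0.4, -0.3, 0.7]
gripper_width: 1.0
```

Request:
{"op": "carry_out", "data": {"steps": [[[0, 0, 0], 0], [[0, 0, 0], 0], [[0, 0, 0], 0], [[0, 0, 0], 0], [[0, 0, 0], 0], [[0, 0, 0], 0], [[0, 0, 0], 0], [[0, 0, 0], 0], [[0, 0, 0], 0]], "gripper": -1}}

```text
time_s: 26.65
tcp_pos: [0.4665, -0.1887, -0.0304]
ee_rot: [[0.944, -0.329, 0.007], [-0.328, -0.945, -0.003], [0.007, 0.001, -1.0]]
wrist_force: [-0.9, 0.4, 0.2]
gripper_width: 0.396
```

Request:
{"op": "carry_out", "data": {"steps": [[[0, 0, -4], 0], [[0, 0, -8], 0], [[0, 0, -12], 0], [[-1.5, -4, -14], 0], [[-3.3, -8.3, -14], 0], [[-5, -12.5, -14], 0], [[-6.8, -16.8, -14], 0], [[-8.5, -21, -14], 0], [[-10.2, -25.2, -14], 0], [[-12, -29.5, -14], 0], [[-13.7, -33.7, -14], 0], [[-14.6, -35.8, -14], 0], [[-14.6, -35.8, -14], 0], [[-14.6, -35.8, -14], 0], [[-14.6, -35.8, -14], 0]]}}

```text
time_s: 28.15
tcp_pos: [0.4449, 0.1967, 0.108]
ee_rot: [[0.944, -0.33, 0.006], [-0.33, -0.944, -0.004], [0.007, 0.002, -1.0]]
wrist_force: [0.2, -0.3, -0.5]
gripper_width: 0.392
```

```bash
python3 - <<'E'
from h import *
np.set_printoptions(precision=4,suppress=True)
im=save('wrist','w10.png');s=r.sense();print(s['time_s'],s['tcp_pos'],s['ee_rot'][2],s['gripper_width'])
print(held('spacer_small',.018,s['tcp_pos'][2]+.0304))
print([(d['centre'],d['confidence'],off(d['centre'][:2])) for d in r.place_of('wrist','spindle_tip')[:2]])
print(off([.4935,.1811]))
o=cv2.resize(im[70:320,190:370,::-1],None,fx=2.4,fy=2.4,interpolation=2)
a=np.linspace(0,2*np.pi,180)
for x,col in ((0,(0,0,255)),(-.003,(255,0,0))):
  for R,h in ((.018,0),(.018,.014),(.00925,.014)):
    c=s['tcp_pos']+s['ee_rot']@np.array([x,0,0])
    q=project('wrist',np.c_[c[0]+R*np.cos(a),c[1]+R*np.sin(a),0*a+s['tcp_pos'][2]+.0304+h])
    cv2.polylines(o,[((q-[190,70])*2.4).astype(np.int32)],True,col,1)
cv2.imwrite('pics/w10c.png',o)
E
```

```text
28.2 [0.4451 0.1966 0.1081] [ 0.0069  0.0013 -1.    ] 0.39455591354647795
(array([-0.0033, -0.0007,  0.1301]), np.float64(14.235841150054101), array([-0.0007, -0.0007]), np.float64(50.84081979998423), 120)
[([0.4952, 0.1791, 0.106], 0.84, array([5.29, 0.01, 0.04]))]
[ 5.06 -0.12  0.04]
```

View pics/w10c.png

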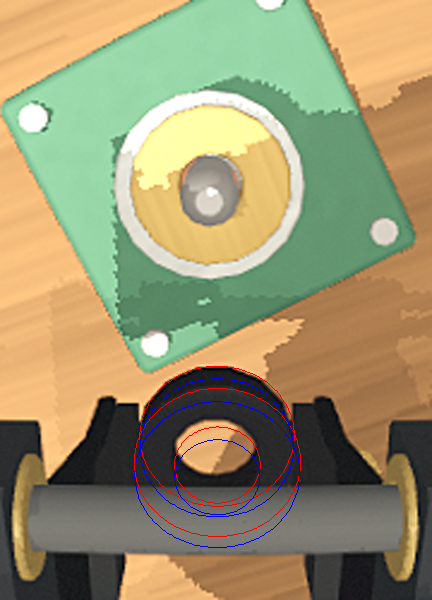

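Medium is threaded on top of large, at (210,185), and the small ring is held centred with a fit of about -0.7 mm. Now threading it.

Request:
{"op": "carry_out", "data": {"steps": [[[2.5, 0, 0], 0], [[5.0, -0.1, 0], 0], [[5.0, -0.1, 0], 0], [[5.0, -0.1, 1.5], 0], [[5.0, -0.1, 2.8], 0], [[5.0, -0.1, 3.2], 0], [[5.0, -0.1, 3.5], 0], [[5.0, -0.1, 3.7], 0], [[5.0, -0.1, 3.7], 0]]}}

```text
time_s: 29.2
tcp_pos: [0.4932, 0.1811, 0.0719]
ee_rot: [[0.944, -0.33, 0.007], [-0.33, -0.944, -0.003], [0.007, 0.001, -1.0]]
wrist_force: [0.6, -0.2, -0.2]
gripper_width: 0.397
```

Request:
{"op": "carry_out", "data": {"steps": [[[0.03, 0, 0.2], 0], [[0.03, 0, 0.4], 0], [[0.03, 0, 0.6], 0], [[0.03, 0, 0.8], 0], [[0.03, 0, 1.0], 0], [[0.03, 0, 1.0], 0]]}}

```text
time_s: 29.8
tcp_pos: [0.4933, 0.1808, 0.0615]
ee_rot: [[0.944, -0.33, 0.006], [-0.33, -0.944, -0.003], [0.007, 0.001, -1.0]]
wrist_force: [0.1, -0.7, -0.3]
gripper_width: 0.398
```

Request:
{"op": "carry_out", "data": {"steps": [[[0, 0, 0.3], 0], [[0, 0, 0.6], 0], [[0, 0, 0.9], 0], [[0, 0, 1.1], 0], [[0, 0, 1.1], 0]]}}

```text
time_s: 30.3
tcp_pos: [0.4931, 0.1806, 0.0501]
ee_rot: [[0.944, -0.33, 0.005], [-0.33, -0.944, -0.004], [0.006, 0.002, -1.0]]
wrist_force: [-1.0, 0.7, -0.4]
gripper_width: 0.396
```

Request:
{"op": "carry_out", "data": {"steps": [[[0, 0, 0], 0], [[0, 0, 0], 0], [[0, 0, 0], 0], [[0, 0, 0], 0], [[0, 0, -1], 0], [[0, 0, -2.5], 0], [[0, 0, -2.5], 0], [[0, 0, -2.5], 0]], "gripper": 1}}

```text
time_s: 31.1
tcp_pos: [0.4931, 0.1809, 0.0755]
ee_rot: [[0.944, -0.33, 0.006], [-0.33, -0.944, -0.003], [0.007, 0.001, -1.0]]
wrist_force: [-0.0, -0.3, -0.5]
gripper_width: 0.976
```

```bash
python3 - <<'E'
from h import *
np.set_printoptions(precision=4,suppress=True)
s=r.sense();print(s['time_s'],s['tcp_pos'],s['wrist_force'],s['gripper_width'])
for c in ('top','scene'):
  r.capture(c)
  for n in ('spacer_small','spacer_medium'):
    print(c,n,[(d['centre'],d['confidence']) for d in r.place_of(c,n)[:2]])
E
```

```text
31.1 [0.4931 0.1809 0.0755] [-0.0445 -0.3068 -0.4773] 0.9757940193214543
top spacer_small []
top spacer_medium [([0.495, 0.1819, 0.0602], 0.39)]
scene spacer_small [([0.4946, 0.1817, 0.072], 0.67)]
scene spacer_medium [([0.4944, 0.1763, 0.0619], 0.55), ([0.3624, -0.3948, -0.0019], 0.35)]
```

Request:
{"op": "carry_out", "data": {"steps": [[[0, 0, 0], 0], [[0, 0, 0], 0], [[0, 0, 0], 0], [[0, 0, 0], 0], [[0, 0, 0], 0], [[0, 0, 0], 0], [[0, 0, 0], 0], [[0, 0, 0], 0], [[0, 0, 0], 0], [[0, 0, 0], 0], [[0, 0, 0.4], 0], [[0, 0, 0.8], 0], [[0, 0, 1.1], 0], [[0, 0, 1.1], 0]], "gripper": -0.44}}

```text
time_s: 32.8
tcp_pos: [0.4923, 0.1802, 0.0628]
ee_rot: [[0.944, -0.33, 0.003], [-0.33, -0.944, -0.005], [0.005, 0.004, -1.0]]
wrist_force: [-0.0, -0.9, -0.1]
gripper_width: 0.281
```

Request:
{"op": "carry_out", "data": {"steps": [[[0, 0, 0.1], 0], [[0, 0, 0.2], 0], [[0, 0, 0.25], 0], [[0, 0, 0.25], 0]]}}

```text
time_s: 33.2
tcp_pos: [0.4923, 0.1801, 0.0603]
ee_rot: [[0.944, -0.33, 0.003], [-0.33, -0.944, -0.005], [0.005, 0.004, -1.0]]
wrist_force: [-0.2, -0.7, -0.2]
gripper_width: 0.278
```

Request:
{"op": "carry_out", "data": {"steps": [[[0, 0, 0.1], 0], [[0, 0, 0.2], 0], [[0, 0, 0.25], 0], [[0, 0, 0.25], 0]]}}

```text
time_s: 33.6
tcp_pos: [0.4923, 0.1801, 0.0579]
ee_rot: [[0.944, -0.33, 0.003], [-0.33, -0.944, -0.005], [0.005, 0.004, -1.0]]
wrist_force: [-0.7, 0.6, 0.2]
gripper_width: 0.28
```

Request:
{"op": "carry_out", "data": {"steps": [[[0, 0, 0.1], 0], [[0, 0, 0.2], 0], [[0, 0, 0.25], 0], [[0, 0, 0.25], 0]]}}

```text
time_s: 34.0
tcp_pos: [0.4924, 0.1802, 0.0555]
ee_rot: [[0.944, -0.33, 0.004], [-0.33, -0.944, -0.005], [0.005, 0.004, -1.0]]
wrist_force: [-1.3, -0.3, 3.6]
gripper_width: 0.278
```

Contact, with the sleeve dragging at 3.6 N. I'll continue slowly.

Request:
{"op": "carry_out", "data": {"steps": [[[0, 0, 0.1], 0], [[0, 0, 0.2], 0], [[0, 0, 0.2], 0]]}}

```text
time_s: 34.3
tcp_pos: [0.4924, 0.1802, 0.0533]
ee_rot: [[0.944, -0.33, 0.004], [-0.33, -0.944, -0.005], [0.005, 0.004, -1.0]]
wrist_force: [-0.9, 1.0, 3.1]
gripper_width: 0.282
```

Request:
{"op": "carry_out", "data": {"steps": [[[0, 0, 0.1], 0], [[0, 0, 0.15], 0], [[0, 0, 0.15], 0]]}}

```text
time_s: 34.6
tcp_pos: [0.4924, 0.1801, 0.0517]
ee_rot: [[0.944, -0.33, 0.003], [-0.33, -0.944, -0.005], [0.005, 0.004, -1.0]]
wrist_force: [-0.6, -0.5, 3.2]
gripper_width: 0.284
```

Request:
{"op": "carry_out", "data": {"steps": [[[0, 0, 0.1], 0], [[0, 0, 0.2], 0], [[0, 0, 0.2], 0]]}}

```text
time_s: 34.9
tcp_pos: [0.4924, 0.1802, 0.0495]
ee_rot: [[0.944, -0.33, 0.003], [-0.33, -0.944, -0.005], [0.005, 0.004, -1.0]]
wrist_force: [-0.4, -0.0, 3.0]
gripper_width: 0.276
```

Request:
{"op": "carry_out", "data": {"steps": [[[0, 0, 0.1], 0], [[0, 0, 0.1], 0]]}}

```text
time_s: 35.1
tcp_pos: [0.4924, 0.1802, 0.0483]
ee_rot: [[0.944, -0.33, 0.003], [-0.33, -0.944, -0.005], [0.005, 0.004, -1.0]]
wrist_force: [-0.8, 0.7, 1.8]
gripper_width: 0.28
```

Request:
{"op": "carry_out", "data": {"steps": [[[0, 0, 0.1], 0], [[0, 0, 0.2], 0], [[0, 0, 0.2], 0]]}}

```text
time_s: 35.4
tcp_pos: [0.4924, 0.1801, 0.0462]
ee_rot: [[0.944, -0.33, 0.003], [-0.33, -0.944, -0.005], [0.005, 0.004, -1.0]]
wrist_force: [-1.3, 0.7, 3.1]
gripper_width: 0.284
```

Request:
{"op": "carry_out", "data": {"steps": [[[0, 0, 0.1], 0], [[0, 0, 0.2], 0], [[0, 0, 0.2], 0]]}}

```text
time_s: 35.7
tcp_pos: [0.4924, 0.1802, 0.044]
ee_rot: [[0.944, -0.33, 0.003], [-0.33, -0.944, -0.005], [0.005, 0.004, -1.0]]
wrist_force: [0.4, 0.2, 2.4]
gripper_width: 0.281
```

Request:
{"op": "carry_out", "data": {"steps": [[[0, 0, 0.1], 0], [[0, 0, 0.2], 0], [[0, 0, 0.2], 0]]}}

```text
time_s: 36.0
tcp_pos: [0.4924, 0.1802, 0.0418]
ee_rot: [[0.944, -0.33, 0.003], [-0.33, -0.944, -0.005], [0.005, 0.004, -1.0]]
wrist_force: [-1.4, -0.3, 3.1]
gripper_width: 0.276
```

Request:
{"op": "carry_out", "data": {"steps": [[[0, 0, 0.1], 0], [[0, 0, 0.2], 0], [[0, 0, 0.2], 0]]}}

```text
time_s: 36.3
tcp_pos: [0.4923, 0.1801, 0.0397]
ee_rot: [[0.944, -0.33, 0.003], [-0.33, -0.944, -0.005], [0.005, 0.004, -1.0]]
wrist_force: [0.4, 0.1, 3.9]
gripper_width: 0.28
```

Request:
{"op": "carry_out", "data": {"steps": [[[0, 0, 0.1], 0], [[0, 0, 0.15], 0], [[0, 0, 0.15], 0]]}}

```text
time_s: 36.6
tcp_pos: [0.4925, 0.1802, 0.039]
ee_rot: [[0.944, -0.33, 0.004], [-0.33, -0.944, -0.005], [0.005, 0.004, -1.0]]
wrist_force: [-3.3, 0.1, 8.8]
gripper_width: 0.283
```

Request:
{"op": "carry_out", "data": {"steps": [[[0, 0, 0.1], 0], [[0, 0, 0.15], 0], [[0, 0, 0.18], 0], [[0, 0, 0.18], 0]]}}

```text
time_s: 37.0
tcp_pos: [0.4926, 0.1802, 0.0385]
ee_rot: [[0.944, -0.33, 0.004], [-0.329, -0.944, -0.006], [0.006, 0.004, -1.0]]
wrist_force: [-3.4, 0.1, 11.9]
gripper_width: 0.28
```

Request:
{"op": "carry_out", "data": {"steps": [[[0, 0, 0.17], 0], [[0, 0, 0.2], 0], [[0, 0, 0.23], 0], [[0, 0, 0.23], 0]]}}

```text
time_s: 37.4
tcp_pos: [0.4928, 0.1802, 0.0381]
ee_rot: [[0.944, -0.329, 0.005], [-0.329, -0.944, -0.006], [0.006, 0.004, -1.0]]
wrist_force: [-5.2, -0.3, 15.1]
gripper_width: 0.285
```

Request:
{"op": "carry_out", "data": {"steps": [[[0, 0, 0.22], 0], [[0, 0, 0.23], 0], [[0, 0, 0.23], 0], [[0, 0, 0.23], 0], [[0, 0, 0.23], 0]]}}

```text
time_s: 37.9
tcp_pos: [0.4929, 0.1802, 0.038]
ee_rot: [[0.945, -0.328, 0.006], [-0.328, -0.945, -0.006], [0.007, 0.004, -1.0]]
wrist_force: [-5.5, -0.7, 16.7]
gripper_width: 0.283
```

```bash
python3 -c "
from h import *
for i in range(6):
    s=r.sense();print(s['time_s'],s['tcp_pos'].round(4),s['wrist_force'].round(1));r.capture('top')"
```

```text
37.9 [0.4929 0.1802 0.038 ] [-5.5 -0.7 16.7]
37.95 [0.4929 0.1802 0.038 ] [-5.7 -0.9 16.1]
38.0 [0.4929 0.1802 0.038 ] [-6.  -0.3 16.8]
38.05 [0.4929 0.1802 0.038 ] [-6.1 -0.5 16.1]
38.1 [0.4929 0.1802 0.0379] [-4.8 -0.4 16.7]
38.15 [0.4929 0.1802 0.038 ] [-6.2 -0.7 17.4]
```

Request:
{"op": "carry_out", "data": {"steps": [[[0, 0, 0.25], 0], [[0, 0, 0.25], 0], [[0, 0, 0.25], 0], [[0, 0, 0.25], 0], [[0, 0, 0.25], 0], [[0, 0, 0.25], 0], [[0, 0, 0.25], 0], [[0, 0, 0.25], 0], [[0, 0, 0.25], 0], [[0, 0, 0.25], 0]]}}

```text
time_s: 39.2
tcp_pos: [0.4929, 0.1801, 0.0378]
ee_rot: [[0.945, -0.327, 0.006], [-0.327, -0.945, -0.006], [0.008, 0.004, -1.0]]
wrist_force: [-6.8, -0.6, 18.1]
gripper_width: 0.28
```

Request:
{"op": "carry_out", "data": {"steps": [[[0, 0, 0.15], 0], [[0, 0, 0.05], 0], [[0, 0, -0.1], 0], [[0, 0, -0.3], 0], [[0, 0, -0.3], 0]]}}

```text
time_s: 39.7
tcp_pos: [0.4929, 0.1801, 0.0405]
ee_rot: [[0.945, -0.328, 0.006], [-0.327, -0.945, -0.006], [0.008, 0.004, -1.0]]
wrist_force: [-1.1, -0.3, 0.3]
gripper_width: 0.279
```

Held above 16 N for over a second, then released. Now I'll clear upwards and check.

Request:
{"op": "carry_out", "data": {"steps": [[[0, 0, -1], 0], [[0, 0, -3], 0], [[0, 0, -6], 0], [[0, 0, -10], 0], [[-3, 0, -12], 0], [[-8, 0, -12], 0], [[-8, 0, -12], 0], [[-8, 0, -12], 0]]}}

```text
time_s: 40.5
tcp_pos: [0.4161, 0.2075, 0.1607]
ee_rot: [[0.946, -0.325, 0.007], [-0.325, -0.946, -0.005], [0.009, 0.002, -1.0]]
wrist_force: [0.3, 0.8, 0.4]
gripper_width: 0.282
```

```bash
python3 - <<'E'
from h import *
np.set_printoptions(precision=4,suppress=True)
s=r.sense();print(s['time_s'],s['tcp_pos'],s['wrist_force'],s['gripper_width'])
for c in ('top','scene','wrist'):
  r.capture(c)
  for n in ('spacer_small','spacer_medium','spacer_large'):
    print(c,n,[(d['centre'],d['confidence']) for d in r.place_of(c,n)[:2]])
print(r.sense()['time_s'])
E
```

```text
40.5 [0.4161 0.2075 0.1607] [0.2957 0.7515 0.4075] 0.281968735924546
top spacer_small [([0.4944, 0.1774, 0.0555], 0.5)]
top spacer_medium [([0.4921, 0.1815, 0.1086], 0.69), ([0.4944, 0.1829, 0.0449], 0.66)]
top spacer_large [([0.4933, 0.1823, 0.0302], 0.62)]
scene spacer_small [([0.4919, 0.1779, 0.0412], 0.66), ([0.4934, 0.1816, 0.0543], 0.42)]
scene spacer_medium [([0.4947, 0.1808, 0.0406], 0.54)]
scene spacer_large [([0.4913, 0.1814, 0.0246], 0.5)]
wrist spacer_small [([0.4868, 0.1807, 0.0565], 0.91)]
wrist spacer_medium [([0.4898, 0.1821, 0.0418], 0.63)]
wrist spacer_large []
41.1
```

Heights of about 30, 44 and 57 mm fit a seated stack, so I'm handing in.

```bash
python3 -c "
from station import r
print(r.finish_job())"
```

```text
the job is handed in; nothing more can be done
None
```

The job is handed in: the large, medium and small spacers are threaded in order and pushed down together onto the cushioned stop. No verdict was reported.

- **Pushing:** The sleeve dragged at about 3 N through roughly 17 mm, then the stop was felt with a clear rise in force. I leaned on it at 16–18 N for over a second, with up to 7 N sideways. The highest reading on the stack was 18 N downwards, about 19 N with the sideways part.
- **Final check:** The arm let go, moved clear and reads no force beyond noise. The networks put the undersides at about 30, 43 and 56 mm, all near the spindle axis. They scatter by several mm, and one scene reading put the small spacer at 41 mm. The wrist camera did not find the large spacer. I did not view a picture after the push.
- **Fault found:** The real fingertips are about 32 mm short of the reported TCP. The first grasp closed above the large spacer without moving anything, so I felt for the bench, with a brief 24 N press, and used that offset afterwards.
- **Threading:** The medium spacer touched the spindle with about 4.5 N, which I corrected. The other two went on without noticeable force.
- **Bystanders:** I did not touch any, but did not measure them again at the end.

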